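Change the sharpening stone in the bench holder

ROBOT

A 6-joint arm with a two-finger parallel gripper is mounted at the origin on the work surface. World frame = base frame: x ahead of the robot, y to its left, z up, the work surface at z = 0. Lengths are in m, angles in rad, forces in N, time in s.
With the tool pointing down it reaches from about 0.4 to 0.825 m from the base axis. Payload 7 kg.
Tool frame: the origin (TCP) lies at the very end of the fingers, on their centre line; the grasp point (between the pads) lies 19 mm behind it (arm.pinch_z is the z of the grasp point in the tool frame, in m); z points along the fingers, y is the direction in which the jaws open and shut (so a half turn about z gives the same grasp; the last joint's range is limited). The gripper opens to 88 mm and grips with 3 to 60 N. Pads are 19 mm wide; open, the fingers measure 130 mm over their backs; the gripper's body (78 mm by 193 mm) begins 47 mm behind the grasp point.
Start: joints at [1.427, 0.359, 0.012, 0, -1.224, -0.288], TCP at [0.282, 0.613, 0.227] pointing down, gripper open.
Joint ranges: [-3.07, 3.07], [-1.43, 2.12], [-1.02, 1.25], [-3.03, 1.67], [-3.05, -0], [-3.03, 3.03]. Speed limits (rad/s): [2.39, 2.39, 3.01, 3.14, 3.14, 3.14].

INTERFACE

Orientations are given as [roll, pitch, yaw] about the fixed x, y, z axes, in that order (R = Rz(yaw) Ry(pitch) Rx(roll)).
In Python, from station import arm gives the robot as it stands.
- The arm moves only by the tool drive_tool, never from a script. Its argument "targets" is a list of rows, each a list of 6 numbers: the shift along the world's x, y, z in units of 0.04 m (1.0 is 0.04 m), then the turn, a rotation vector about the world's x, y, z in units of 6 degrees (1.0 is 6 degrees). In form: [[x, y, z, wx, wy, wz], ...]. A call has 1 to 5 rows; each row shifts and turns the commanded pose from where the row before left it; what a row does not reach is not made up. A row lasts 1/8 s, in which the tool goes at most 62.5 mm and 10.7 degrees, less where a joint would pass 70% of its speed; a pose out of reach is approached as far as the arm can. A call with a number of a shift or a turn outside -1 to 1 is refused whole. A call with a gripper value outside its range is refused whole. "claw" is the opening, from 0 (shut) to 1 (fully open), set as the call begins (left out, the last holds). The fingers move at their own pace and stop on an object; "newtons" is the grip in N (left out, the last holds). Time passes only in rows, so rows that do not move let the fingers close. It gives the time, the measured TCP pose, the force and the opening at its end, in the units of the state.
- arm.get_state(): the state, without advancing time (a new reading comes with each control period).
- arm.grab_frame(name): name is "side" or "top" or "wrist"; returns (picture, depth): 384x512x3 uint8, red, green, blue; 384x512 float32, m along the optical axis (not along the pixel's ray), 0 where there is no reading.
- arm.get_calibration(name): a dict with "mtx" (3x3 intrinsics, pixels), "origin" and "rotation" of the camera in the world. Camera axes: x right, y up, looking along -z (the intrinsics and any distortion apply to the point x, -y, -z); pixel columns grow to the right and rows downward; lengths in m; the calibration is good to about 2 mm. A picture is of the moment at which its call begins: read the wrist's pose just before it. get_calibration takes no time and is no camera call; for the wrist camera it gives the pose at the moment of the call.
- arm.job_done(): hands the job in, once; it reports no verdict.
Trained networks look in the newest picture that a camera, given by its name, has taken for a name from the list of things; names that differ only in an ending like _2 or _b are one class to them, and where a whole thing is asked for, a point or a joint stands for the part that bears it (a point fixed in the world has none). Each returns a list of dicts, best first, with "score" (0 to 1); they miss things now and then, are a little off and sometimes report something else, mostly with a low value. They report only what shows in the picture. A call takes as long as a camera call. They do not tell look-alikes from the thing itself.
- arm.search_frame(target, camera): "point" ([x, y, z] in m, in the coordinates of the camera as it stood for that picture, good to about 4 mm: the middle of the surface that is visible of it).
- arm.cut_out(target, camera): "pixels" (384x512 bool, what is visible of it).
- arm.landmark_of(target, camera): "point" ([x, y, z] in m, in the coordinates of the camera as it stood for that picture, good to about 4 mm: a listed point, or the origin of a listed thing).
The state is a dict: "t": time; "q": joint angles; "qd": joint speeds; "joint_efforts": joint torques, N m; "eef_pos": TCP position; "ee_rot": TCP orientation; "force": force on the tool from outside, world axes, zero at the start; "moment": the same for the moment, N m; "width": finger opening in m.
Only numpy, scipy, OpenCV 4.12 (cv2) and the standard library are available. Lean on these libraries where they do the work, as an engineer would, in place of code of your own. Each camera call takes 0.05 s, during which the arm holds its last target. There are 200 camera calls.

TASK

Change the stone in the sharpening holder: slide the reddish-brown stone out sideways and leave it squarely in the middle of the black ribbed mat, slide the green stone into its place, centred and straight on the yellow pad, and slide the jaw shut so that the green stone is held snugly between the jaw and the fixed stop. Slide the stones flat on the bench, do not lift or tip them, and leave everything else on the bench where it is.

Things in the scene. Friction and masses are not known exactly. Their poses are not given: they have to be found in the camera images.
- brown_stone: Reddish-brown (terracotta, dark base layer) sharpening stone, a flat slab 180 x 60 x 25 mm, about 0.6 kg, at first lying loosely on the yellow pad in the holder. Origin: centre of its underside; x along its length, y across its width, z up. It can be gripped across its 60 mm width.
- green_stone: Green sharpening stone with a dark base layer, a flat slab 180 x 60 x 25 mm, about 0.6 kg, lying on the bench on one side of the holder. Origin: centre of its underside; x along its length, y across its width, z up.
- holder: Fixed stone holder: yellow pad level with the bench, 76 mm wide, open along both long sides. Origin: on the pad, at the centre of a stone that is home against the stop; x along its length. Grey fixed stop at the -x end (robot side), 56 mm wide, 20 high, face at x = -90 mm. Sliding jaw at the +x end, between guides 10 mm high at y = +-36, x 114 to 184 mm.
- jaw (a joint): Travel of the sliding jaw (m): 0 fully open, grows towards the stop (holder -x), at most 0.034. Grey block 30 mm long, 56 wide, 20 high; its face is at holder x = 116 mm minus the travel, so it meets a stone that is home against the stop at 0.026. Stays where left; friction about 2.5 N.
- jaw_grip (a point): Point on the jaw's black upright grip (30 mm along the holder's x, 16 mm along its y, reaching from 20 to 56 mm above the bench): on its middle, 45 mm above the bench. Moves with the jaw.
- mat: Black ribbed rubber mat, 230 x 110 mm, level with the bench top (no step), fixed, on the side of the holder away from the green stone. Origin: its centre; x along its length.
- white_stone: White sharpening stone, 180 x 60 x 25 mm, a bystander. Origin: centre of its underside, x along its length.
- knife: Knife with a black handle, about 270 mm long, 16 mm high, a bystander. Origin: near its middle, on the bench; x towards the blade.
- wheel: Green grinding wheel lying flat, 150 mm across, 22 mm thick, a bystander. Origin: centre of its underside.
- brush: Hand brush lying on the bench, a bystander.
- compound_tin: Tin with a blue label, 72 mm across, 60 mm high, a bystander. Origin: centre of its base.
- wrench: Wrench lying on the bench, a bystander.
- bushing: Brass cylinder, 40 mm across, 35 mm high, a bystander. Origin: centre of its base.
Mind the look-alikes: they are no part of the job. What is meant by the green_stone is not purple, and is the larger of those in its own colour.

How it is judged:
By the outcome, as a careful person would: the job done as asked, in the order asked, and still so for the second after the job is handed in, with the robot touching nothing.
It also fails if it takes over 64 s, if anything falls off the work surface, if the arm or the gripper's body presses on something with over 40 N, if the wrist force passes 120 N, or if a joint passes its speed limit or range.

## Working session

There is one attempt and no reset: what is moved stays moved. The work goes in short steps, Python scripts to look and compute and a tool call to move; the robot and the scene stay as the last step left them, time stands still between calls to the robot, and variables do not carry over. Pictures are saved under pics/ and viewed, about 8 in all and at most 12, crops included, and the job is handed in when it is done.

Besides the shell and the picture viewer there is one more tool, called after "Request:" as name(argument=value, ...), one argument or row to a line, values as JSON. drive_tool: Moves the arm, as the interface text tells. Shifts and turns lie within -1 to 1; 1 stands for 0.04 m of shift or 6 degrees of turn. Its arguments: {"type":"object","properties":{"targets":{"type":"array"},"claw":{"type":"number"},"newtons":{"type":"number"}},"required":["targets"]}

```bash
ls; mkdir -p pics
cat > h.py <<'E'
import numpy as np, cv2
from station import arm
def snap(c,name=None):
    cal=arm.get_calibration(c); im,d=arm.grab_frame(c)
    if name: cv2.imwrite('pics/'+name,im[:,:,::-1])
    return im,d,cal
def w(cal,p): return np.array(cal['origin'])+np.array(cal['rotation'])@np.array(p)
def pix2w(cal,u,v,z=None,depth=None):
    K=np.array(cal['mtx']); r=np.array([(u-K[0,2])/K[0,0],-(v-K[1,2])/K[1,1],-1.])
    R=np.array(cal['rotation']);o=np.array(cal['origin']); d=R@r
    s=depth if depth is not None else (z-o[2])/d[2]
    return o+s*d
def proj(cal,P):
    K=np.array(cal['mtx']);c=np.array(cal['rotation']).T@(np.array(P)-cal['origin'])
    return K[0,0]*c[0]/-c[2]+K[0,2],K[1,1]*c[1]/c[2]+K[1,2]
E
python3 - <<'E'
from h import *
s=arm.get_state();print(s)
im,d,cal=snap('top'); im2,d2,cal2=snap('side')
print(cal,cal2)
cv2.imwrite('pics/a.png',np.hstack([im])[:,:,::-1]); cv2.imwrite('pics/b.png',im2[:,:,::-1])
for t in ['brown_stone','green_stone','holder','jaw_grip','mat']:
    for r in arm.landmark_of(t,'top')[:4]: p=w(cal,r['point']);print(t,round(r['score'],2),p.round(3),np.round(proj(cal,p)))
E
```

```text
pics
{'t': 0.0, 'q': array([ 1.42711533e+00,  3.59433271e-01,  1.10726524e-02, -3.61474196e-04,
       -1.22408105e+00, -2.88147382e-01]), 'qd': array([ 5.48596771e-04, -9.16696734e-04,  6.00034422e-04, -1.48220682e-03,
       -5.76390007e-05,  2.59791266e-04]), 'joint_efforts': array([ 5.00635906e-04, -5.82717168e+01,  2.93061858e+01,  6.99752882e+00,
        6.89646535e-03, -1.58378393e-04]), 'eef_pos': array([0.28229792, 0.6126077 , 0.22559664]), 'ee_rot': array([ 3.13991857e+00, -1.41820517e-04, -4.31951376e-01]), 'force': array([0.27351165, 0.66415808, 0.99146806]), 'moment': array([ 0.04470197,  0.04557902, -0.00244542]), 'width': 0.08770538971464431}
{'mtx': array([[434.50541155,   0.        , 260.31161252],
       [  0.        , 434.50541155, 187.13928185],
       [  0.        ,   0.        ,   1.        ]]), 'origin': array([0.38889279, 0.00695108, 1.39637043]), 'rotation': array([ 0.09841846, -0.0198331 , -1.59405035])} {'mtx': array([[350.8920159 ,   0.        , 251.88706632],
       [  0.        , 350.8920159 , 190.68833714],
       [  0.        ,   0.        ,   1.        ]]), 'origin': array([ 0.11530307, -0.50201372,  0.7168284 ]), 'rotation': array([ 0.79024855,  0.01983304, -0.74914601])}Traceback (most recent call last):
  File "<stdin>", line 7, in <module>
  File "h.py", line 15, in proj
    return K[0,0]*c[0]/-c[2]+K[0,2],K[1,1]*c[1]/c[2]+K[1,2]
                  ~^^^
IndexError: invalid index to scalar variable.
```

```bash
python3 - <<'E'
s=open('h.py').read()
s=s.replace("cal=arm.get_calibration(c);","cal=dict(arm.get_calibration(c)); cal['rotation']=Rotation.from_euler('xyz',cal['rotation']).as_matrix();").replace("import numpy","from scipy.spatial.transform import Rotation\nimport numpy",1)
open('h.py','w').write(s)
E
python3 - <<'E'
from h import *
im,d,cal=snap('top','a.png'); im2,d2,cal2=snap('side','b.png')
for c,C in (('top',cal),('side',cal2)):
  for t in ['brown_stone','green_stone','holder','jaw_grip','mat']:
    for r in arm.landmark_of(t,c)[:4]: p=w(C,r['point']);print(c,t,round(r['score'],2),p.round(3),np.round(proj(C,p)))
E
```

```text
top brown_stone 0.75 [ 0.526  0.002 -0.   ] [252. 187.]
top brown_stone 0.35 [0.8   0.001 0.001] [251. 105.]
top green_stone 0.77 [0.302 0.172 0.002] [200. 259.]
top green_stone 0.66 [ 0.343 -0.132 -0.003] [295. 243.]
top green_stone 0.58 [ 0.529 -0.235 -0.004] [325. 185.]
top holder 0.59 [ 0.522 -0.    -0.001] [253. 189.]
top mat 0.83 [ 0.554  0.219 -0.003] [185. 180.]
side brown_stone 0.83 [0.522 0.002 0.003] [240. 210.]
side green_stone 0.85 [0.298 0.167 0.002] [137. 221.]
side green_stone 0.58 [ 0.526 -0.23   0.001] [306. 261.]
side holder 0.9 [ 0.514 -0.004  0.002] [240. 213.]
side jaw_grip 0.53 [0.638 0.011 0.047] [269. 177.]
side mat 0.9 [0.547 0.221 0.002] [200. 168.]
side mat 0.64 [ 0.51   0.432 -0.004] [154. 145.]
```

View pics/a.png

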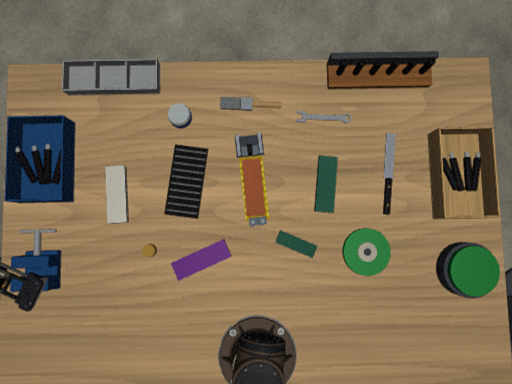

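View pics/b.png

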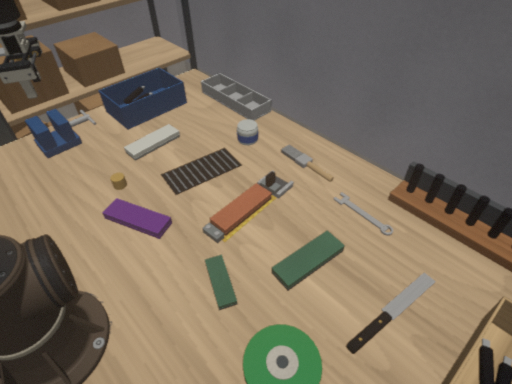

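Candidates for green_stone: (200,259) is purple, (295,243) is a small green one, and (326,185) is the larger green one, so I choose the last. The brown stone is at (254,188) in the holder, and the mat is at (186,181).

```bash
cat >> h.py <<'E'
def rect(mask,cal,z):
    c,_=cv2.findContours(mask.astype(np.uint8),cv2.RETR_EXTERNAL,cv2.CHAIN_APPROX_NONE)
    c=max(c,key=cv2.contourArea)[:,0]
    P=np.array([pix2w(cal,u,v,z)[:2] for u,v in c],np.float32)
    r=cv2.minAreaRect(P*1000); b=cv2.boxPoints(r)
    e=[b[1]-b[0],b[2]-b[1]]; l=max(e,key=np.linalg.norm); a=np.degrees(np.arctan2(l[1],l[0]))
    a=(a+90)%180-90
    return np.round(r[0],1),np.round(r[1],1),round(float(a),2)
E
python3 - <<'E'
from h import *
im,d,cal=snap('top')
for t,z in (('brown_stone',.025),('green_stone',.025),('mat',0),('holder',0)):
    for r in arm.cut_out(t,'top')[:4]: print(t,round(r['score'],2),rect(r['pixels'],cal,z))
hsv=cv2.cvtColor(im,cv2.COLOR_RGB2HSV)
for u,v in((326,185),(254,188)): print(hsv[v,u])
im,d,cw=snap('wrist'); s=arm.get_state(); print(cw['origin'],cw['rotation'].round(2),cw['mtx'],s['eef_pos'])
E
python3 -c "
import cv2;im=cv2.imread('pics/b.png');cv2.imwrite('pics/c.png',cv2.resize(im[160:310,190:360],None,fx=4,fy=4))"
```

```text
brown_stone 0.86 (array([524.8,  -0.8]), array([180.9,  59.9]), 3.93)
green_stone 0.77 (array([ 529.9, -231.1]), array([ 67.8, 181.7]), -7.38)
green_stone 0.74 (array([300.6, 166.8]), array([ 59.7, 178.3]), -66.82)
green_stone 0.72 (array([ 341.6, -130.6]), array([128.5,  43.8]), 65.92)
mat 0.82 (array([550.7, 215.1]), array([113. , 231.5]), -8.04)
holder 0.9 (array([642.2,   8. ]), array([119.3,  89.1]), 4.62)
[ 77 121  78]
[ 10 159 144]
[0.3456604  0.58320293 0.38422614] [[-0.42  0.88  0.24]
 [-0.91 -0.4  -0.11]
 [-0.   -0.26  0.97]] [[280.92392755   0.         256.9008045 ]
 [  0.         280.92392755 190.03843712]
 [  0.           0.           1.        ]] [0.28251533 0.61302194 0.22658219]
```

View pics/c.png

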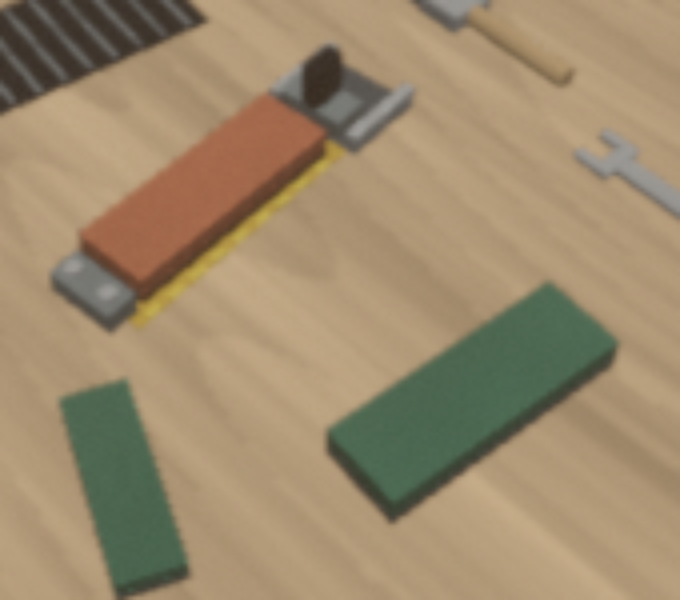

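The crop shows the larger green stone at about (470,400), plainly distinct from the short green one at lower left, and the brown stone in the holder near the grey stop. Next I move above the holder.

Request:
drive_tool(
  targets=[
    [0.42,-0.96,0,0,0,0.3],
    [0.42,-0.96,0,0,0,0.3],
    [0.42,-0.96,0,0,0,0.3],
    [0.42,-0.96,0,0,0,0.3],
    [0.42,-0.96,0,0,0,0.3],
  ],
  claw=1,
)

```text
t: 1.68
eef_pos: [0.3669, 0.4198, 0.2268]
ee_rot: [-3.141, -0.0, -0.273]
force: [1.0, -0.1, 1.0]
width: 0.0871
```

Request:
drive_tool(
  targets=[
    [0.42,-0.96,0,0,0,0.3],
    [0.42,-0.96,0,0,0,0.3],
    [0.42,-0.96,0,0,0,0.3],
    [0.42,-0.96,0,0,0,0.3],
    [0.42,-0.96,0,0,0,0.3],
  ],
)

```text
t: 2.3
eef_pos: [0.4509, 0.2278, 0.2269]
ee_rot: [-3.141, -0.0, -0.116]
force: [-0.1, -0.1, -0.2]
width: 0.0876
```

Request:
drive_tool(
  targets=[
    [0.42,-0.96,0,0,0,0.3],
    [0.42,-0.96,0,0,0,0.3],
    [0.42,-0.96,0,0,0,0.3],
    [0.42,-0.96,0,0,0,0.3],
    [0.42,-0.96,0,0,0,0.3],
  ],
)

```text
t: 2.92
eef_pos: [0.535, 0.0357, 0.2269]
ee_rot: [-3.141, -0.001, 0.041]
force: [-0.0, -0.2, 0.4]
width: 0.0878
```

Request:
drive_tool(
  targets=[
    [0.42,-0.96,0,0,0,0.3],
    [0,0,0,0,0,0],
    [0,0,0,0,0,0],
  ],
)

```text
t: 3.3
eef_pos: [0.5511, -0.0015, 0.2265]
ee_rot: [-3.142, 0.0, 0.07]
force: [0.2, 0.1, 0.9]
width: 0.0873
```

Run:
```python
from h import *
im,d,cal=snap('wrist','w1.png')
for t,z in (('brown_stone',.025),('green_stone',.025),('mat',0),('holder',0)):
    for r in arm.cut_out(t,'wrist')[:3]: print(t,round(r['score'],2),rect(r['pixels'],cal,z))
for t in ['brown_stone','holder','jaw_grip']:
    for r in arm.landmark_of(t,'wrist')[:2]: p=w(cal,r['point']);print(t,round(r['score'],2),p.round(3),np.round(proj(cal,p)))
cv2.imwrite('pics/w1.png',cv2.resize(im[:,:,::-1],None,fx=1.55,fy=1.55))
```

```text
brown_stone 0.76 (array([529.1,   1.7]), array([167.8,  60.6]), 3.28)
green_stone 0.88 (array([385. , -95.5]), array([28.3, 64.9]), -86.02)
green_stone 0.68 (array([357.2, 110.7]), array([32.2, 58.1]), -86.01)
green_stone 0.62 (array([ 537.5, -224.7]), array([ 74.6, 162.7]), -6.92)
mat 0.68 (array([548.3, 217.5]), array([111.5, 230.9]), -8.73)
mat 0.68 (array([729. , 237.2]), array([14.9, 66.1]), -86.08)
holder 0.94 (array([568.1,   4.5]), array([268.8,  92.1]), 4.83)
brown_stone 0.59 [0.522 0.003 0.   ] [252. 186.]
jaw_grip 0.75 [0.641 0.012 0.044] [251.  95.]
```

View pics/w1.png

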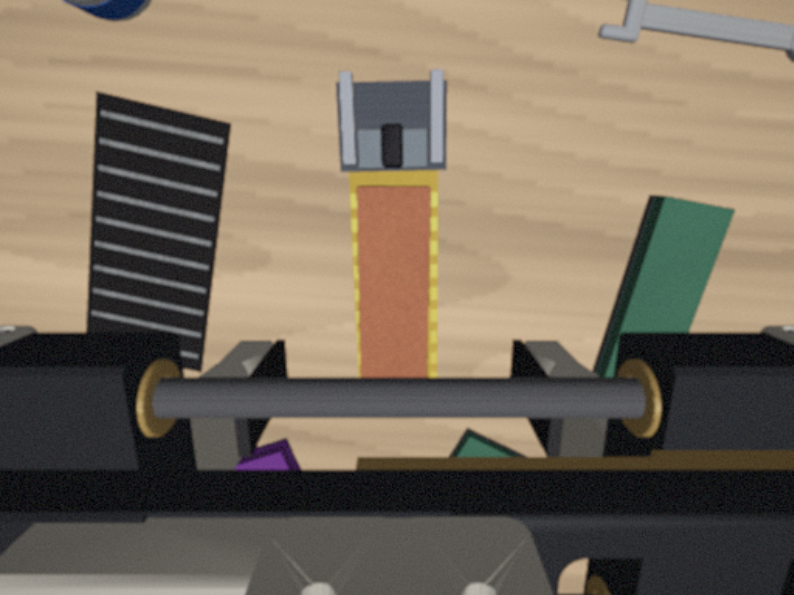

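Run:
```python
from h import *
im,d,cal=snap('wrist')
hsv=cv2.cvtColor(im,cv2.COLOR_RGB2HSV)
m=cv2.inRange(hsv,(20,150,120),(35,255,255)); m[245:]=0;m[:100]=0
ys,xs=np.nonzero(m)
L=[];R=[]
for v in range(115,240,4):
    u=xs[ys==v]
    if len(u)>3: L.append(pix2w(cal,u.min()-.5,v,0)[:2]);R.append(pix2w(cal,u.max()+.5,v,0)[:2])
L=np.array(L);R=np.array(R)
for E_ in(L,R):
    p=np.polyfit(E_[:,0],E_[:,1],1);p=np.polyfit(*(E_[np.abs(np.polyval(p,E_[:,0])-E_[:,1])<.003].T),1);print(np.degrees(np.arctan(p[0])),np.polyval(p,[.42,.52,.62]),len(E_))
print('pad far x',pix2w(cal,251,ys.min(),0),'near rows',ys.min())
b=cv2.inRange(hsv,(4,110,70),(16,255,255)); ys2,xs2=np.nonzero(b[:240,225:285]); print('brown far row',ys2.min(),pix2w(cal,251,ys2.min(),.025))
for n in(0,): print(arm.get_state()['eef_pos'],arm.get_state()['ee_rot'])
```

```text
2.024308255229204 [0.03571736 0.03925191 0.04278647] 11
4.805205978624833 [-0.04523561 -0.03682922 -0.02842284] 11
pad far x [0.62379322 0.01221445 0.        ] near rows 111
brown far row 120 [0.61285398 0.01096718 0.025     ]
[ 0.55123191 -0.00098431  0.22666915] [-3.14151495e+00 -1.75267468e-04  7.15242218e-02]<stdin>:12: RankWarning: Polyfit may be poorly conditioned
```

Request:
drive_tool(
  targets=[
    [-0.34,0.03,-1,0,0,0],
    [-0.34,0.02,-1,0,0,0],
    [0,0,-1,0,0,0],
    [0,0,-1,0,0,0],
    [0,0,-0.9,0,0,0],
  ],
)

```text
t: 4.38
eef_pos: [0.524, 0.0008, 0.0295]
ee_rot: [3.142, -0.0, 0.071]
force: [0.4, -0.3, 0.5]
width: 0.0877
```

Request:
drive_tool(
  targets=[
    [0,0,-0.4,0,0,0],
    [0,0,-0.22,0,0,0],
    [0,0,0,0,0,0],
  ],
)

```text
t: 4.75
eef_pos: [0.5241, 0.0007, 0.0056]
ee_rot: [3.141, 0.001, 0.071]
force: [1.1, 1.1, 0.9]
width: 0.0878
```

Request:
drive_tool(
  targets=[
    [0,0,0,0,0,0],
    [0,0,0,0,0,0],
    [0,0,0,0,0,0],
    [0,0,0,0,0,0],
  ],
  claw=0,
  newtons=15,
)

```text
t: 5.25
eef_pos: [0.5243, 0.0007, 0.0062]
ee_rot: [-3.141, -0.001, 0.071]
force: [-0.8, -0.2, 3.5]
width: 0.0602
```

Request:
drive_tool(
  targets=[
    [-0.03,0.3,0,0,0,0],
    [-0.05,0.6,0,0,0,0],
    [-0.05,0.6,0,0,0,0],
    [-0.05,0.6,0,0,0,0],
    [-0.02,0.3,0,0,0,0],
  ],
)

```text
t: 5.88
eef_pos: [0.5161, 0.0971, 0.0062]
ee_rot: [3.141, -0.0, 0.072]
force: [0.7, -6.4, 6.3]
width: 0.0597
```

Request:
drive_tool(
  targets=[
    [0.14,0.5,0,0,0,-0.35],
    [0.14,0.5,0,0,0,-0.35],
    [0.14,0.5,0,0,0,-0.35],
    [0.14,0.5,0,0,0,-0.35],
    [0.14,0.5,0,0,0,-0.35],
  ],
)

```text
t: 6.5
eef_pos: [0.5434, 0.1956, 0.0062]
ee_rot: [3.139, 0.001, -0.114]
force: [-2.1, -7.2, 10.2]
width: 0.06
```

Request:
drive_tool(
  targets=[
    [0.07,0.25,0,0,0,-0.2],
    [0.07,0.25,0,0,0,-0.15],
    [0,0,0,0,0,0],
    [0,0,0,0,0,0],
  ],
)

```text
t: 7.0
eef_pos: [0.5496, 0.2166, 0.0062]
ee_rot: [3.142, 0.0, -0.149]
force: [-1.5, -0.2, 6.2]
width: 0.0599
```

```bash
cat > look.py <<'E'
from h import *
import sys
def look(cam,items,name=None):
    im,d,cal=snap(cam,name)
    for t,z in items:
        for r in arm.cut_out(t,cam)[:3]:
            if r['score']>.4: print(cam,t,round(r['score'],2),*rect(r['pixels'],cal,z))
    return im,d,cal
E
python3 - <<'E'
from look import *
im,d,cal=look('top',[('holder',0),('mat',0),('brown_stone',.025),('green_stone',.025)])
im2,d,cal=look('side',[])
cv2.imwrite('pics/d.png',np.hstack([cv2.resize(im[120:260,140:360,::-1],(440,280)),cv2.resize(im2[120:260,160:340,::-1],(360,280))]))
E
```

```text
top holder 0.87 [553.3   2.8] [298.   89.5] 3.76
top brown_stone 0.45 [758.8 230.8] [81.1 70.6] 43.72
top green_stone 0.64 [ 530.  -231.7] [ 66.4 181.3] -7.27
```

View pics/d.png

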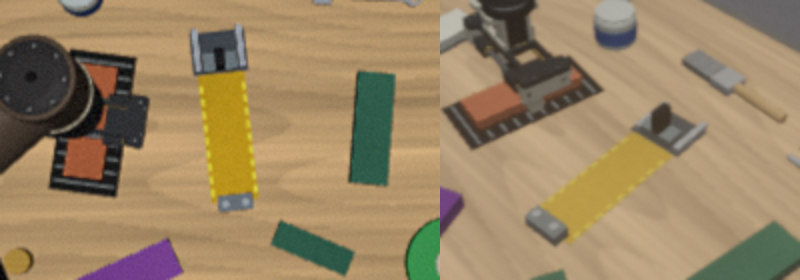

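Request:
drive_tool(
  targets=[
    [0,0,0,0,0,0],
    [0,0,0,0,0,0],
    [0,0,0,0,0,0],
  ],
  claw=1,
)

```text
t: 7.68
eef_pos: [0.5496, 0.2166, 0.0056]
ee_rot: [3.141, 0.0, -0.149]
force: [0.1, -0.6, -0.0]
width: 0.0839
```

Request:
drive_tool(
  targets=[
    [0,0,0.7,0,0,0],
    [0,0,1,0,0,0],
    [0,0,1,0,0,0],
    [0,0,1,0,0,0],
    [0,0,1,0,0,0],
  ],
)

```text
t: 8.3
eef_pos: [0.5495, 0.2165, 0.195]
ee_rot: [-3.142, 0.0, -0.149]
force: [0.6, 0.7, 0.3]
width: 0.0878
```

Request:
drive_tool(
  targets=[
    [-0.5,-0.9,0.2,0,0,0.37],
    [-0.5,-0.9,0.2,0,0,0.37],
    [-0.5,-0.9,0.2,0,0,0.37],
    [-0.5,-0.9,0.2,0,0,0.37],
    [-0.5,-0.9,0.2,0,0,0.37],
  ],
)

```text
t: 8.93
eef_pos: [0.4488, 0.0355, 0.234]
ee_rot: [-3.141, -0.0, 0.046]
force: [-0.5, 0.1, 0.3]
width: 0.0875
```

Request:
drive_tool(
  targets=[
    [-0.5,-0.9,0.2,0,0,0.37],
    [0,0,0,0,0,0],
    [0,0,0,0,0,0],
  ],
)

```text
t: 9.3
eef_pos: [0.4298, 0.0007, 0.2419]
ee_rot: [-3.141, -0.001, 0.083]
force: [0.0, -0.3, -0.5]
width: 0.0875
```

Run:
```python
from look import *
im,d,cal=look('wrist',[('holder',0),('mat',0),('brown_stone',.025),('green_stone',.025)])
np.savez('w2.npz',im=im,d=d,**cal)
look('top',[('mat',0),('brown_stone',.025),('green_stone',.025)])
print(arm.get_state()['eef_pos'])
cv2.imwrite('pics/e.png',cv2.resize(im[:,:,::-1],None,fx=1.55,fy=1.55))
```

```text
wrist holder 0.62 [518.   -3.8] [241.3  88.7] 6.49
wrist mat 0.97 [534.1 219.3] [111.3 202.1] -9.24
wrist brown_stone 0.76 [539.1 212.6] [ 72.8 165.5] -9.03
wrist green_stone 0.94 [335.1 134.3] [ 58.2 122.8] -86.12
wrist green_stone 0.81 [ 527.7 -224.6] [ 72.3 179.6] -6.09
wrist green_stone 0.69 [359.3 -93.7] [60.5 44.3] 65.49
top mat 0.9 [551.5 213.9] [110.6 227.9] -8.22
top mat 0.74 [552.  216.5] [ 65.1 184.2] -8.92
top brown_stone 0.7 [549.4 213.5] [ 63.5 180.6] -8.78
top green_stone 0.84 [ 531.1 -232. ] [ 65.7 184.2] -5.47
top green_stone 0.68 [298.7 119.8] [19.4 93.9] -64.91
top green_stone 0.59 [ 342.1 -130.8] [128.5  43.1] 65.55
[0.42979629 0.00085649 0.24157405]
```

View pics/e.png

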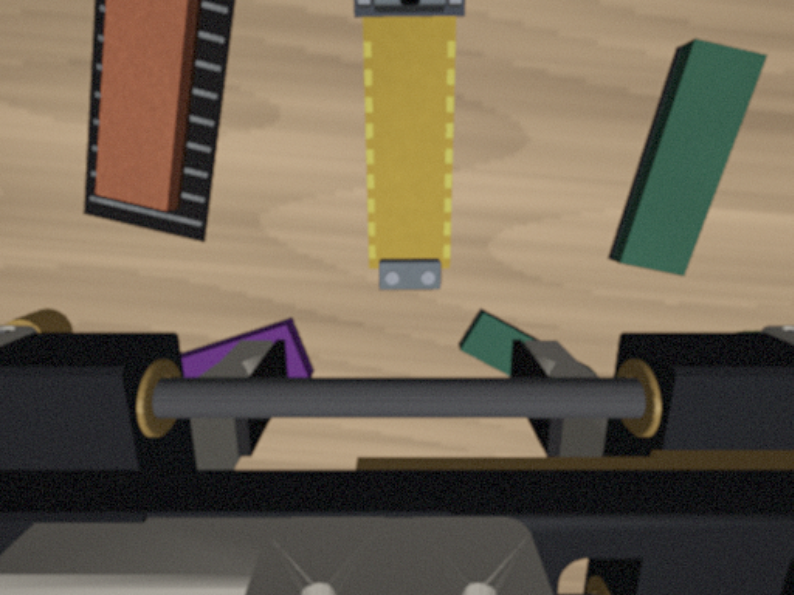

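```bash
python3 - <<'E'
from h import *
f=np.load('w2.npz');im=f['im'];cal={k:f[k] for k in('mtx','origin','rotation')}
hsv=cv2.cvtColor(im,cv2.COLOR_RGB2HSV)
y=cv2.inRange(hsv,(18,120,100),(40,255,255)); y[:, :215]=0; y[:,310:]=0; y[180:]=0
print('hsv pad,side,greentop,greenside',hsv[90,265],hsv[40,235],hsv[100,450],hsv[100,420])
y=cv2.morphologyEx(y,cv2.MORPH_CLOSE,np.ones((9,9)))
print('pad',rect(y,cal,0), [np.nonzero(y.any(1))[0][[0,-1]]])
c=(130<=0)
g=cv2.inRange(hsv,(60,60,0),(95,255,255)); g[:,:390]=0; g[190:]=0
v=hsv[:,:,2]; t,_=cv2.threshold(v[g>0].reshape(-1,1),0,255,cv2.THRESH_OTSU); print('otsu',t)
print('gtop',rect((g>0)&(v>t),cal,.025),'all',rect(g,cal,.025))
b=cv2.inRange(hsv,(2,100,60),(17,255,255)); b[:,170:]=0;b[150:]=0
t,_=cv2.threshold(v[b>0].reshape(-1,1),0,255,cv2.THRESH_OTSU); print('brown',t,rect((b>0)&(v>t),cal,.025))
k=(v<110)&(hsv[:,:,1]<140); 
# stop top/front: grey
s=cv2.inRange(hsv,(90,20,60),(130,120,200)); s[:160]=0;s[192:]=0;s[:,:235]=0;s[:,:][:,295:]=0
print('stop',np.nonzero(s.any(1))[0][[0,-1]],rect(s,cal,.02))
E
python3 - <<'E'
import numpy as np,cv2
im=np.load('w2.npz')['im'];cv2.imwrite('pics/f.png',cv2.resize(im[150:195,225:305,::-1],None,fx=8,fy=8,interpolation=0))
E
```

```text
hsv pad,side,greentop,greenside [ 23 159 175] [ 23 148 165] [ 75 106  94] [ 81 124  39]
pad (array([522.1,  -0.9]), array([207.2,  75.6]), 5.1) [array([ 10, 172])]
otsu 68.0
gtop (array([ 528.5, -230.4]), array([ 58.3, 176.7]), -6.57) all (array([ 529. , -225.7]), array([ 67.7, 176.8]), -6.63)
brown 114.0 (array([539.3, 217.5]), array([ 60.2, 160.6]), -8.71)
stop [168 185] (array([416.9, -10.7]), array([24. , 51.3]), -85.31)
```

View pics/f.png

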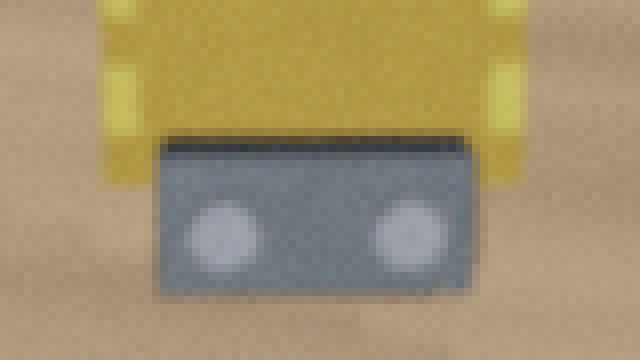

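Run:
```python
from h import *
f=np.load('w2.npz');cal={k:f[k] for k in('mtx','origin','rotation')}
a=pix2w(cal,264.4,167,0)[:2];b=pix2w(cal,264.4,169.3,.02)[:2];e=pix2w(cal,262,9.5,0)[:2]
th=np.radians(4.9);u=np.array([np.cos(th),np.sin(th)]);n=np.array([-u[1],u[0]])
c=np.array([.5221,-.0009])
for p in(a,b,e):print(p, 'along from padcentre',(p-c)@u,'across',(p-c)@n)
for p,o in((a,.09),(b,.09),(e,-.114)):print('origin est',c+u*((p-c)@u+o))
```

```text
[ 0.42656518 -0.01020693] along from padcentre -0.09598064067622672 across -0.0011126259129711855
[ 0.42701017 -0.00967554] along from padcentre -0.09549188893458413 across -0.0006211907201194213
[0.62591281 0.01052906] along from padcentre 0.10440963480123651 across 0.0025199156641696405
origin est [ 0.51614122 -0.00141085]
origin est [ 0.51662818 -0.0013691 ]
origin est [ 0.51254468 -0.00171918]
```

Request:
drive_tool(
  targets=[
    [0.41,-0.97,-0.3,0,0,-0.32],
    [0.41,-0.97,-0.3,0,0,-0.32],
    [0.41,-0.97,-0.3,0,0,-0.32],
    [0.41,-0.97,-0.3,0,0,-0.31],
    [0.42,-0.97,-0.3,0,0,-0.31],
  ],
)

```text
t: 10.38
eef_pos: [0.5127, -0.1947, 0.1812]
ee_rot: [3.142, 0.0, -0.083]
force: [1.3, 1.1, 0.9]
width: 0.0878
```

Request:
drive_tool(
  targets=[
    [0.42,-0.98,-0.3,0,0,-0.31],
    [0,0,-1,0,0,0],
    [0,0,-1,0,0,0],
    [0,0,-0.8,0,0,0],
    [0,0,-0.6,0,0,0],
  ],
)

```text
t: 11.0
eef_pos: [0.5284, -0.2326, 0.032]
ee_rot: [3.142, 0.002, -0.115]
force: [0.3, 0.1, -0.0]
width: 0.0878
```

Request:
drive_tool(
  targets=[
    [0,0,-0.4,0,0,0],
    [0,0,-0.3,0,0,0],
    [0,0,0,0,0,0],
  ],
)

```text
t: 11.38
eef_pos: [0.5287, -0.2325, 0.0052]
ee_rot: [3.142, 0.001, -0.114]
force: [0.5, -0.6, 0.0]
width: 0.0881
```

Request:
drive_tool(
  targets=[
    [0,0,0,0,0,0],
    [0,0,0,0,0,0],
    [0,0,0,0,0,0],
    [0,0,0,0,0,0],
  ],
  claw=0,
  newtons=15,
)

```text
t: 11.88
eef_pos: [0.5292, -0.2325, 0.0063]
ee_rot: [-3.142, -0.001, -0.114]
force: [-0.0, 1.8, 3.3]
width: 0.06
```

Request:
drive_tool(
  targets=[
    [0.03,0.4,0,0,0,0.3],
    [0.03,0.55,0,0,0,0.35],
    [0.03,0.6,0,0,0,0.35],
    [0.03,0.6,0,0,0,0.35],
    [0.03,0.55,0,0,0,0.35],
  ],
)

```text
t: 12.5
eef_pos: [0.5352, -0.1243, 0.0063]
ee_rot: [3.141, -0.001, 0.065]
force: [0.2, -4.9, 2.4]
width: 0.0598
```

Request:
drive_tool(
  targets=[
    [0.02,0.36,0,0,0,0.21],
    [0,0,0,0,0,0],
    [0,0,0,0,0,0],
  ],
)

```text
t: 12.88
eef_pos: [0.5364, -0.1091, 0.0063]
ee_rot: [-3.141, -0.002, 0.086]
force: [-1.9, 6.2, 6.3]
width: 0.0599
```

Run:
```python
from look import *
print(arm.get_state()['eef_pos'],np.degrees(arm.get_state()['ee_rot']))
im,d,cal=look('wrist',[('holder',0),('green_stone',.025)])
im2,d2,cal2=look('top',[('holder',0),('green_stone',.025)])
cv2.imwrite('pics/g.png',np.hstack([cv2.resize(im[:230,:,::-1],None,fx=.8,fy=.8)[:180],cv2.resize(im2[120:240,160:360,::-1],None,fx=1.5,fy=1.5)]))
```

```text
[ 0.53639428 -0.10905645  0.00626606] [-1.79951699e+02 -8.92169117e-02  4.93027485e+00]
wrist holder 0.74 [589.7   3.4] [132.4  80. ] 0.58
wrist holder 0.61 [640.   10.6] [24.8 54.1] -85.14
wrist green_stone 0.63 [ 581.6 -104.9] [86.4 59.7] 4.92
top holder 0.81 [454.3  -9.1] [100.9  75.5] 6.71
top green_stone 0.92 [282.3 211.6] [58.6 80.7] -67.01
top green_stone 0.89 [ 342.3 -130.8] [128.8  44.3] 65.59
top green_stone 0.83 [ 478.2 -116.6] [63.9 61. ] 2.49
```

View pics/g.png

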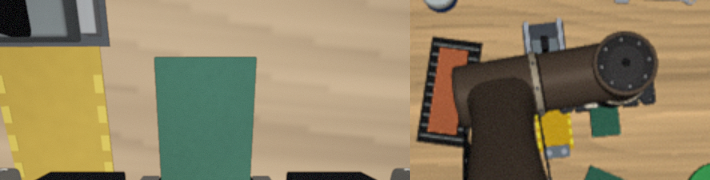

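Run:
```python
from h import *
im,d,cal=snap('wrist')
hsv=cv2.cvtColor(im,cv2.COLOR_RGB2HSV)
th=np.radians(4.9);u=np.array([np.cos(th),np.sin(th)]);n=np.array([-u[1],u[0]])
y=cv2.inRange(hsv,(18,120,100),(40,255,255)); g=cv2.inRange(hsv,(60,60,50),(95,255,255))
for nm,m,z,cols in(('pad',y,0,(30,60,90)),('green',g,.025,(215,255,295))):
    for c in cols:
        r=np.nonzero(m[:,c])[0].min(); p=pix2w(cal,c,r,z)[:2]; print(nm,c,r,p.round(4),'along',(p@u).round(4),'across',(p@n).round(4))
# pad left/right edges at rows
yc=cv2.morphologyEx(y,cv2.MORPH_CLOSE,np.ones((9,9)))
for r in(80,120,160,200):
    c=np.nonzero(yc[r,:180])[0]; p=pix2w(cal,c.max()+.5,r,0)[:2];print(r,c.min(),c.max(),'right across',(p@n).round(4),p.round(4))
    c=np.nonzero(g[r,190:330])[0]+190; 
    if len(c): print('  green across',[(pix2w(cal,q,r,.025)[:2]@n).round(4) for q in(c.min()-.5,c.max()+.5)])
```

```text
pad 30 59 [0.6238 0.0206] along 0.6233 across -0.0328
pad 60 59 [0.6252 0.0045] along 0.6233 across -0.0489
pad 90 58 [ 0.6271 -0.0116] along 0.6238 across -0.0651
green 215 72 [ 0.6226 -0.0827] along 0.6133 across -0.1355
green 255 72 [ 0.6242 -0.101 ] along 0.6133 across -0.154
green 295 72 [ 0.6258 -0.1194] along 0.6133 across -0.1724
80 0 126 right across -0.0834 [ 0.6176 -0.0308]
  green across [np.float64(-0.1254), np.float64(-0.1834)]
120 0 130 right across -0.0831 [ 0.5964 -0.0323]
  green across [np.float64(-0.1253), np.float64(-0.1834)]
160 7 135 right across -0.0833 [ 0.5736 -0.0345]
  green across [np.float64(-0.1257), np.float64(-0.1835)]
200 17 140 right across -0.0836 [ 0.5491 -0.0368]
  green across [np.float64(-0.1256), np.float64(-0.1835)]
```

Request:
drive_tool(
  targets=[
    [-0.03,0.35,0,0,0,0],
    [-0.04,0.5,0,0,0,0],
    [-0.05,0.55,0,0,0,0],
    [-0.05,0.55,0,0,0,0],
    [-0.04,0.5,0,0,0,0],
  ],
)

```text
t: 13.85
eef_pos: [0.5275, -0.0122, 0.0062]
ee_rot: [3.141, -0.0, 0.085]
force: [1.1, -5.9, 5.0]
width: 0.0598
```

Request:
drive_tool(
  targets=[
    [-0.02,0.27,0,0,0,0],
    [0,0,0,0,0,0],
    [0,0,0,0,0,0],
  ],
)

```text
t: 14.22
eef_pos: [0.5268, -0.0003, 0.0063]
ee_rot: [-3.141, -0.001, 0.086]
force: [-3.3, 7.1, 7.8]
width: 0.06
```

Request:
drive_tool(
  targets=[
    [-0.1,-0.01,0,0,0,0],
    [-0.1,-0.01,0,0,0,0],
    [-0.05,0,0,0,0,0],
    [0,0,0,0,0,0],
  ],
)

```text
t: 14.72
eef_pos: [0.5183, -0.0018, 0.0063]
ee_rot: [-3.141, -0.004, 0.086]
force: [7.4, -0.6, 0.3]
width: 0.0598
```

Request:
drive_tool(
  targets=[
    [-0.05,-0.005,0,0,0,0],
    [0,0,0,0,0,0],
  ],
)

```text
t: 14.98
eef_pos: [0.5183, -0.0017, 0.0066]
ee_rot: [-3.141, -0.007, 0.087]
force: [13.5, -2.3, -4.9]
width: 0.0599
```

Request:
drive_tool(
  targets=[
    [-0.05,-0.005,0,0,0,0],
    [0,0,0,0,0,0],
  ],
)

```text
t: 15.22
eef_pos: [0.5183, -0.0015, 0.0071]
ee_rot: [-3.141, -0.01, 0.088]
force: [18.1, -4.8, -6.5]
width: 0.0599
```

Request:
drive_tool(
  targets=[
    [0.06,0.006,0,0,0,0],
    [0.06,0.006,0,0,0,0],
    [0,0,0,0,0,0],
  ],
)

```text
t: 15.6
eef_pos: [0.5183, -0.0018, 0.0063]
ee_rot: [-3.141, -0.002, 0.086]
force: [4.4, 1.5, 4.7]
width: 0.0598
```

Request:
drive_tool(
  targets=[
    [0,0,0,0,0,0],
    [0,0,0,0,0,0],
    [0,0,0,0,0,0],
  ],
  claw=1,
)

```text
t: 15.98
eef_pos: [0.5163, -0.0025, 0.0053]
ee_rot: [3.141, 0.002, 0.085]
force: [0.1, -0.9, 0.0]
width: 0.0837
```

Request:
drive_tool(
  targets=[
    [0,0,0.7,0,0,0],
    [0,0,1,0,0,0],
    [-0.4,0,1,0,0,0],
    [-0.5,0,1,0,0,0],
    [-0.5,0,1,0,0,0],
  ],
)

```text
t: 16.6
eef_pos: [0.4601, -0.0024, 0.1947]
ee_rot: [3.141, 0.001, 0.085]
force: [0.1, 0.9, -0.3]
width: 0.0873
```

Request:
drive_tool(
  targets=[
    [-0.4,0,0.8,0,0,0],
    [0,0,0,0,0,0],
    [0,0,0,0,0,0],
  ],
)

```text
t: 16.98
eef_pos: [0.4448, -0.0022, 0.2252]
ee_rot: [-3.141, 0.001, 0.085]
force: [0.6, -0.3, -0.5]
width: 0.0877
```

```bash
cat > chk.py <<'E'
from h import *
im,d,cal=snap('wrist')
hsv=cv2.cvtColor(im,cv2.COLOR_RGB2HSV)
th=np.radians(4.9);u=np.array([np.cos(th),np.sin(th)]);n=np.array([-u[1],u[0]])
y=cv2.inRange(hsv,(18,120,100),(40,255,255)); g=cv2.inRange(hsv,(60,60,50),(95,255,255))
for m in (y,g): m[:,:200]=0; m[:,330:]=0
for r in range(30,200,15):
    a=np.nonzero(y[r])[0]; b=np.nonzero(g[r])[0]
    if len(a)>2 and len(b)>2:
        A=[(pix2w(cal,q,r,0)[:2]@n*1000).round(1) for q in(a.min()-.5,a.max()+.5)];B=[(pix2w(cal,q,r,.025)[:2]@n*1000).round(1) for q in(b.min()-.5,b.max()+.5)]
        print(r,'pad',A,'green',B,'offset',(sum(B)-sum(A))/2)
g[200:]=0; print('green',rect(g,cal,.025))
for t in ['jaw_grip']:
    for r in arm.landmark_of(t,'wrist')[:2]: print(t,r['score'],w(cal,r['point']).round(4))
print(arm.get_state()['eef_pos'])
cv2.imwrite('pics/k.png',cv2.resize(im[:230,130:390,::-1],None,fx=2.5,fy=2.5))
E
python3 chk.py
```

```text
45 pad [np.float64(-7.4), np.float64(-83.0)] green [np.float64(-16.5), np.float64(-74.4)] offset -0.25
60 pad [np.float64(-7.0), np.float64(-82.2)] green [np.float64(-17.4), np.float64(-74.8)] offset -1.499999999999993
75 pad [np.float64(-7.8), np.float64(-82.8)] green [np.float64(-17.1), np.float64(-74.1)] offset -0.29999999999999716
90 pad [np.float64(-7.3), np.float64(-83.3)] green [np.float64(-16.7), np.float64(-74.5)] offset -0.30000000000000426
105 pad [np.float64(-8.2), np.float64(-82.6)] green [np.float64(-17.6), np.float64(-74.9)] offset -0.8500000000000014
120 pad [np.float64(-7.7), np.float64(-83.1)] green [np.float64(-17.3), np.float64(-74.2)] offset -0.3500000000000014
135 pad [np.float64(-8.6), np.float64(-82.4)] green [np.float64(-18.2), np.float64(-74.6)] offset -0.8999999999999986
150 pad [np.float64(-8.2), np.float64(-82.9)] green [np.float64(-17.9), np.float64(-75.1)] offset -0.9499999999999957
165 pad [np.float64(-7.7), np.float64(-83.5)] green [np.float64(-17.6), np.float64(-74.3)] offset -0.3500000000000014
180 pad [np.float64(-8.6), np.float64(-82.7)] green [np.float64(-17.2), np.float64(-74.7)] offset -0.30000000000000426
green (array([517.3,  -1.9]), array([178. ,  57.3]), 5.19)
[ 0.44480628 -0.00231563  0.22460853]
```

View pics/k.png

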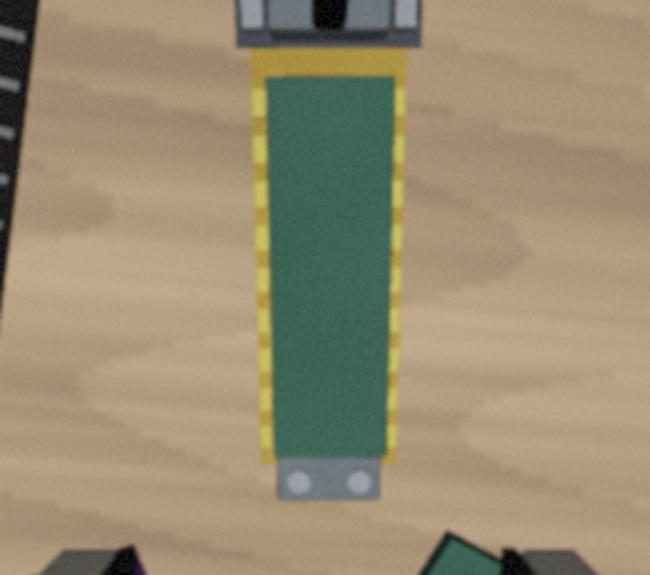

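The green stone sits centred (offset about 0.5 mm), straight, and against the stop at display row 457. Now the jaw.

Request:
drive_tool(
  targets=[
    [0.83,0.05,0,0,0,0],
    [0.83,0.05,0,0,0,0],
    [0.84,0.05,0,0,0,0],
    [0.84,0.05,0,0,0,0],
    [0.83,0.05,0,0,0,0],
  ],
)

```text
t: 17.7
eef_pos: [0.613, 0.0077, 0.2237]
ee_rot: [3.141, 0.003, 0.085]
force: [0.1, -0.3, -0.4]
width: 0.0876
```

Request:
drive_tool(
  targets=[
    [0.83,0.04,-0.5,0,0,0],
    [0,0,-1,0,0,0],
    [0,0,-1,0,0,0],
    [0,0,-1,0,0,0],
    [0,0,-0.7,0,0,0],
  ],
)

```text
t: 18.32
eef_pos: [0.6438, 0.0089, 0.0537]
ee_rot: [3.141, 0.005, 0.085]
force: [0.3, -0.5, 0.6]
width: 0.0873
```

Request:
drive_tool(
  targets=[
    [0,0,-0.5,0,0,0],
    [0,0,-0.2,0,0,0],
    [0,0,0,0,0,0],
  ],
)

```text
t: 18.7
eef_pos: [0.6449, 0.0092, 0.0286]
ee_rot: [3.141, 0.002, 0.085]
force: [1.0, -1.0, 0.5]
width: 0.0875
```

Request:
drive_tool(
  targets=[
    [0,0,0,0,0,0],
    [0,0,0,0,0,0],
    [0,0,0,0,0,0],
    [0,0,0,0,0,0],
    [0,0,0,0,0,0],
  ],
  claw=0,
  newtons=20,
)

```text
t: 19.32
eef_pos: [0.6453, 0.0095, 0.0299]
ee_rot: [-3.142, -0.0, 0.086]
force: [0.4, -0.4, 0.0]
width: 0.0433
```

Fingers are still closing; I let them finish.

Request:
drive_tool(
  targets=[
    [0,0,0,0,0,0],
    [0,0,0,0,0,0],
    [0,0,0,0,0,0],
    [0,0,0,0,0,0],
    [0,0,0,0,0,0],
  ],
)

```text
t: 19.95
eef_pos: [0.6453, 0.01, 0.0297]
ee_rot: [-3.141, -0.0, 0.086]
force: [-0.6, 5.3, -0.9]
width: 0.016
```

Request:
drive_tool(
  targets=[
    [0,0,0,0,0,0],
    [0,0,0,0,0,0],
  ],
)

```text
t: 20.2
eef_pos: [0.6453, 0.0101, 0.0297]
ee_rot: [-3.141, -0.0, 0.086]
force: [-1.2, 5.9, 0.8]
width: 0.016
```

Request:
drive_tool(
  targets=[
    [-0.1,0.012,0,0,0,0],
    [-0.15,-0.013,0,0,0,0],
    [-0.15,-0.013,0,0,0,0],
    [-0.1,-0.009,0,0,0,0],
    [0,0,0,0,0,0],
  ],
)

```text
t: 20.82
eef_pos: [0.6252, 0.0084, 0.0297]
ee_rot: [3.141, -0.0, 0.086]
force: [3.8, -0.2, -4.4]
width: 0.0158
```

Request:
drive_tool(
  targets=[
    [-0.06,-0.005,0,0,0,0],
    [0,0,0,0,0,0],
    [-0.05,-0.004,0,0,0,0],
    [0,0,0,0,0,0],
  ],
)

```text
t: 21.32
eef_pos: [0.6249, 0.0084, 0.0299]
ee_rot: [-3.142, -0.007, 0.086]
force: [16.9, -4.1, -16.6]
width: 0.0159
```

Request:
drive_tool(
  targets=[
    [0.06,0.005,0,0,0,0],
    [0,0,0,0,0,0],
  ],
)

```text
t: 21.58
eef_pos: [0.625, 0.0083, 0.0299]
ee_rot: [3.142, -0.003, 0.086]
force: [9.0, -2.6, -7.1]
width: 0.0159
```

Request:
drive_tool(
  targets=[
    [0,0,0,0,0,0],
    [0,0,0,0,0,0],
    [0,0,0,0,0,0],
    [0,0,0,0,0,0],
  ],
  claw=1,
)

```text
t: 22.08
eef_pos: [0.6231, 0.0084, 0.0298]
ee_rot: [3.142, 0.0, 0.085]
force: [-0.3, -0.2, 0.1]
width: 0.0503
```

Request:
drive_tool(
  targets=[
    [0,0,0.6,0,0,0],
    [0,0,1,0,0,0],
    [-0.7,-0.05,1,0,0,0],
    [-1,-0.05,1,0,0,0],
    [-1,-0.08,1,0,0,0],
  ],
)

```text
t: 22.7
eef_pos: [0.514, 0.001, 0.2148]
ee_rot: [3.142, 0.0, 0.085]
force: [0.9, 0.8, 0.5]
width: 0.0874
```

Request:
drive_tool(
  targets=[
    [-1,-0.08,0.4,0,0,0],
    [-0.5,0,0,0,0,0],
    [0,0,0,0,0,0],
    [0,0,0,0,0,0],
  ],
)

```text
t: 23.2
eef_pos: [0.4558, -0.0018, 0.2293]
ee_rot: [3.141, 0.001, 0.086]
force: [-0.2, -0.3, -1.1]
width: 0.0874
```

```bash
python3 chk.py; python3 -c "
from look import *
look('top',[('mat',0),('brown_stone',.025),('white_stone',.025)])"
```

```text
45 pad [np.float64(-7.7), np.float64(-82.8)] green [np.float64(-16.9), np.float64(-74.3)] offset -0.3499999999999943
60 pad [np.float64(-7.3), np.float64(-83.4)] green [np.float64(-16.6), np.float64(-74.7)] offset -0.30000000000000426
75 pad [np.float64(-6.9), np.float64(-82.6)] green [np.float64(-17.5), np.float64(-73.9)] offset -0.9500000000000028
90 pad [np.float64(-7.7), np.float64(-83.2)] green [np.float64(-17.1), np.float64(-74.3)] offset -0.25
105 pad [np.float64(-8.6), np.float64(-82.4)] green [np.float64(-18.1), np.float64(-74.8)] offset -0.9500000000000028
120 pad [np.float64(-8.1), np.float64(-83.0)] green [np.float64(-17.7), np.float64(-74.0)] offset -0.30000000000000426
135 pad [np.float64(-7.6), np.float64(-82.2)] green [np.float64(-17.4), np.float64(-74.4)] offset -1.000000000000007
150 pad [np.float64(-8.5), np.float64(-82.7)] green [np.float64(-18.3), np.float64(-74.9)] offset -1.0
165 pad [np.float64(-8.1), np.float64(-83.3)] green [np.float64(-18.0), np.float64(-74.1)] offset -0.3500000000000014
180 pad [np.float64(-7.6), np.float64(-82.5)] green [np.float64(-17.7), np.float64(-74.5)] offset -1.0500000000000043
green (array([518.1,  -1.6]), array([178.8,  57.2]), 4.99)
jaw_grip 0.89 [0.6233 0.0104 0.0441]
[ 0.45583784 -0.00190491  0.22900269]
top mat 0.55 [567.3 212. ] [109.9 196.6] -8.83
top brown_stone 0.73 [564.9 210.8] [ 63.5 149.4] -8.3
top white_stone 0.78 [511.8 429.2] [180.7  66.4] 2.84
```

View pics/k.png

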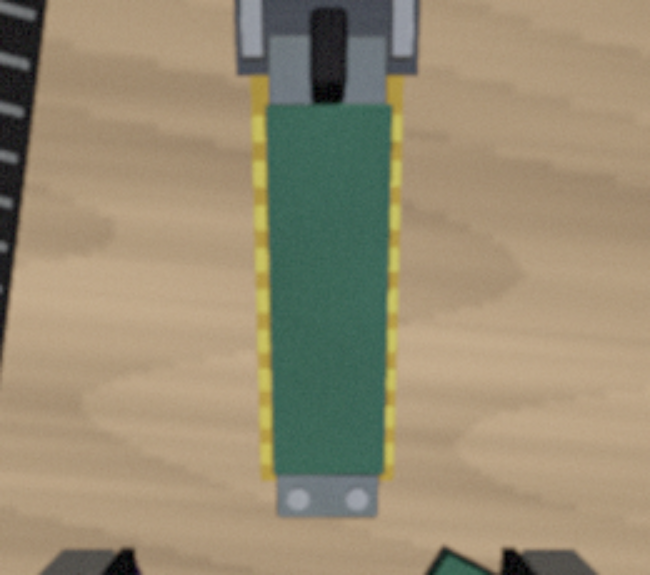

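The jaw (display row 103) is against the green stone, which is against the stop (row 475). One last check: the brown stone's margins on the mat.

Request:
drive_tool(
  targets=[
    [0,0.9,0.1,0,0,-0.37],
    [0,0.95,0.1,0,0,-0.37],
    [0,0.95,0.1,0,0,-0.37],
    [0,0.95,0.1,0,0,-0.37],
    [0,0.95,0.1,0,0,-0.37],
  ],
)

```text
t: 24.12
eef_pos: [0.4553, 0.1873, 0.2497]
ee_rot: [3.141, 0.0, -0.11]
force: [0.6, -0.2, -0.3]
width: 0.0875
```

Request:
drive_tool(
  targets=[
    [-0.2,0.9,0.3,0,0,-0.37],
    [-0.2,0,0.3,0,0,0],
    [0,0,0,0,0,0],
    [0,0,0,0,0,0],
  ],
)

```text
t: 24.62
eef_pos: [0.4393, 0.2213, 0.2734]
ee_rot: [3.141, 0.0, -0.147]
force: [0.3, -1.6, -0.3]
width: 0.0876
```

Run:
```python
from h import *
print(arm.get_state()['eef_pos'])
im,d,cal=snap('wrist')
hsv=cv2.cvtColor(im,cv2.COLOR_RGB2HSV);v=hsv[:,:,2]
b=cv2.inRange(hsv,(2,100,60),(17,255,255)); b[220:]=0;b[:,:180]=0;b[:,350:]=0
n,l,st,_=cv2.connectedComponentsWithStats(b);k=1+np.argmax(st[1:,4]);b=(l==k)
t,_=cv2.threshold(v[b].reshape(-1,1),0,255,cv2.THRESH_OTSU);print('brown all',rect(b,cal,.025),'bright',t,rect(b&(v>t),cal,.025))
for r in arm.cut_out('mat','wrist')[:2]: print('mat',r['score'],rect(r['pixels']|b,cal,0))
c=rect(b,cal,.025)
cv2.imwrite('pics/m.png',cv2.resize(im[:230,120:400,::-1],None,fx=2.5,fy=2.5))
```

```text
[0.43925646 0.22130855 0.27342606]
brown all (array([547.4, 216.8]), array([ 62.9, 179.8]), -8.67) bright 119.0 (array([548.1, 216.6]), array([ 60.1, 178.4]), -8.75)
mat 0.58 (array([545.7, 217.6]), array([113. , 222.7]), -8.52)
mat 0.52 (array([517. ,  -8.2]), array([190.3,  73.8]), 5.03)
```

View pics/m.png

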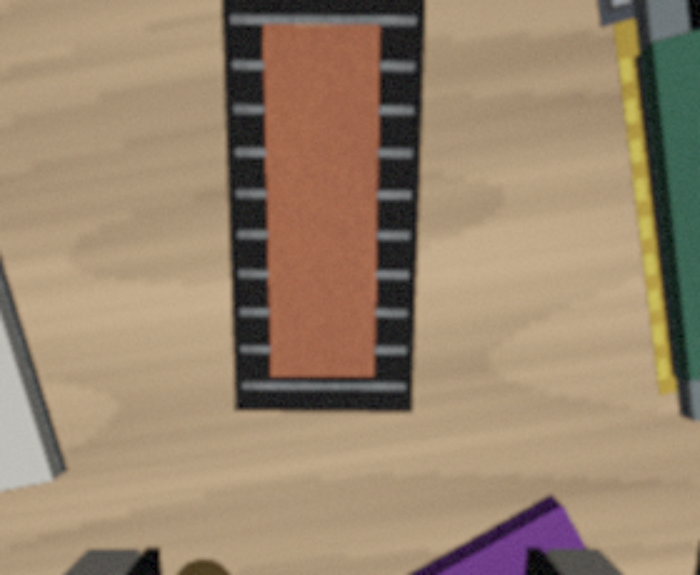

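```bash
python3 -c "
from station import arm
print(arm.job_done())"
```

```text
the job is handed in; nothing more can be done
None
```

The stone change is done and handed in at about 25 s of the 64 s allowed, with the arm clear of everything. No verdict was reported.

I slid the brown stone flat out of the holder onto the mat, then slid the larger green stone in sideways until it met the stop. I closed the jaw by its grip until it pressed on the stone, then let go.

| Check | Result |
|---|---|
| Brown stone on the mat | About 1 mm off centre across, about 1–2 mm along, and within about 0.3° of the mat's direction |
| Green stone on the pad | About 0.6 mm off centre and straight to about 0.3° |
| Stop and jaw | No visible gap at either the stop or the jaw |

- **Jaw travel:** it moved only about 20 mm before contact, not the expected 26 mm. It most likely started partly closed, because the first camera estimates also put its grip about 5 mm nearer the stop. The force of about 17 N and the picture both show it against the stone.
- **Mat position:** the far edge of the mat was cut off in the last close-up, so its centre along the length partly rests on its known size and the earlier top view.
- **Other items:** I touched nothing else on the bench, but did not measure each bystander again at the end.

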